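# Find the socket that fits the die's hold-down nut

### The arm

A 6-joint arm with a two-finger parallel gripper is mounted at the origin on the work surface. World frame = base frame: x ahead of the robot, y to its left, z up, the work surface at z = 0. Lengths are in m, angles in rad, forces in N, time in s.
With the tool pointing down it reaches from about 0.375 to 0.975 m from the base axis. Payload 3.8 kg.
Tool frame: the origin (TCP) lies midway between the tips of the shut fingers; the grasp point (between the pads) lies 19 mm behind it; z points along the fingers, y is the line along which they close (so a half turn about z gives the same grasp; the last joint's range is limited). The gripper opens to 85 mm and grips with 20 to 120 N. Pads are 22 mm wide; open, the fingers measure 114 mm over their backs; the gripper's body (76 mm by 85 mm) begins 54 mm behind the grasp point. The pads swing forward as they close: fully open they stand 13 mm farther back than shut.
Start: joints at [-1.343, 0.264, 1.604, -0, 1.274, -0.037], TCP at [0.177, -0.651, 0.208] pointing down, gripper open.
Joint ranges: [-2.63, 2.63], [-0.94, 2.18], [0.31, 2.57], [-1.31, 4.45], [0, 2.66], [-2.55, 2.55]. Speed limits (rad/s): [2.57, 2.57, 3.14, 3.14, 3.14, 3.14].

### API

Orientations are given as [roll, pitch, yaw] about the fixed x, y, z axes, in that order (R = Rz(yaw) Ry(pitch) Rx(roll)).
In Python, from plant import arm, eyes, nets gives the robot as it stands. The module is installed in compiled form; this text tells all that it offers.
- The arm moves only by the tool apply_moves, never from a script. Its arguments are lists of equal length, an entry for each row: "xyz": the shift along the world's x, y, z in m, a list of three; "twist": the turn about the world's z in rad; "hand": the closure, from -1 (fully open) to 1 (shut). In form: {"xyz": [[dx, dy, dz], ...], "twist": [twist, ...], "hand": [hand, ...]}. A call has exactly 10 rows; each row is the pose to reach, as a shift and turn from the pose commanded when the call began; what a row does not reach only later rows make up. A row lasts 1/12 s, in which the tool goes at most 41.7 mm and 7.16 degrees, less where a joint would pass 70% of its speed; a pose out of reach is approached as far as the arm can. A call with a gripper value outside its range is refused whole. The fingers move at their own pace and stop on an object; "squeeze" is the grip in N (left out, the last holds). Time passes only in rows, so rows that repeat a pose let the fingers close, or fill a call up. It gives the time, the measured TCP pose, the force, the opening and the grip force at its end, in the units of the state.
- arm.read_state(): the state, without advancing time (a new reading comes with each control period).
- eyes.camera(name): name is "scene" or "side" or "wrist"; returns (picture, depth): 480x640x3 uint8, red, green, blue; 480x640 float32, m along the optical axis (not along the pixel's ray), 0 where there is no reading.
- eyes.calibration(name): a dict with "mtx" (3x3 intrinsics, pixels), "D" ([k1, k2, p1, p2, k3] as OpenCV has them; the pictures are not rectified), "camera_from_world" (4x4, takes a point from world to camera coordinates); the wrist camera has in their place "tool_from_camera" (4x4, takes a point from camera to tool coordinates, whose origin is the TCP and whose axes are the flange's). Camera axes: x right, y down, z forward; pixel columns grow to the right and rows downward; lengths in m; the calibration is good to about 2 mm. A picture is of the moment at which its call begins: read the wrist's pose just before it. calibration takes no time and is no camera call.
- arm.job_done(): hands the job in; it is judged then, once.
Trained networks look in the newest picture that a camera, given by its name, has taken for a name from the list of things; names that differ only in an ending like _2 or _b are one class to them, and where a whole thing is asked for, a point or a joint stands for the part that bears it (a point fixed in the world has none). Each returns a list of dicts, best first, with "p" (0 to 1); they miss things now and then, are a little off and sometimes report something else, mostly with a low value. They report only what shows in the picture. A call takes as long as a camera call. They do not tell look-alikes from the thing itself.
- nets.recognise(camera, thing): "at" ([row, column] in pixels, amid what is visible of it).
- nets.pinpoint(camera, thing): "at" ([row, column] in pixels: a listed point, or the origin of a listed thing).
The state is a dict: "time_s": time; "joint_pos": joint angles; "joint_vel": joint speeds; "joint_efforts": joint torques, N m; "tool_pos": TCP position; "orientation": TCP orientation; "ft_force": force on the tool from outside, world axes, zero at the start; "ft_torque": the same for the moment, N m; "gripper_width": finger opening in m; "grasp_force": force on a finger pad.
Only numpy, scipy, OpenCV 4.12 (cv2) and the standard library are available. Lean on these libraries where they do the work, as an engineer would, in place of code of your own. Each camera call takes 0.05 s, during which the arm holds its last target. There are 200 camera calls.

### The job

The front hold-down nut of the forming die, the one nearest the robot, was replaced and its size is not known. Try the sockets from the tray on it until you have the one that fits, that is, the one that goes right down over the nut to the bottom of its counterbore; stand any that does not fit upright back in the tray, and leave the ratchet and the adapter alone. Finish while still gripping the right socket, upright and fully home on the nut, ready for the wrench.

Things in the scene. Friction and masses are not known exactly. Their poses are not given: they have to be found in the camera images.
- die: lower forming die, fixed: dark steel shoe 260 x 240 x 25 mm, green forming ring 140 mm wide and up to 53 mm over the bench, two blue guide posts 26 mm wide, 65 mm over the bench at (-30, +-96) mm, three round hold-down bosses 64 mm wide with a nut in each: front at (-95, 0) mm, rear at (95, +-85) mm. Origin at the centre of the underside, x to the rear, z up.
- front_nut (a point): on the axis of the front nut, at the floor of its counterbore, 29 mm over the bench; axes as the die's. The steel nut is 19, 24 or 30 mm across flats, different from start to start; its top is 20 mm above this point, a thinner stud end up to 4 mm higher. A pair of its flats is square to the die's x within 3 degrees. The mouth of the fitting socket comes down to this point.
- front_boss (a point): on the same axis, at the top of the 64 mm boss round the front nut, 14 mm above front_nut. The counterbore in it is 32.5, 40 or 48 mm wide for the 19, 24 or 30 mm nut, only wide enough for the socket of that nut or smaller. A socket too big for the nut stops with its mouth at this point; one too small stops on the nut or stud, 6 mm or more higher.
- tray: aluminium socket tray, fixed, 100 x 270 x 14 mm, open on top, walls and floor 3 mm. Origin at the centre of its underside, long side along y, z up. Three sockets stand on its floor in a row along y, about 85 mm apart, in any order, their x axes within 15 degrees of the tray's x. The upper 30 mm of a socket is the place to grip it.
- socket_s: small impact socket, dark steel, loose, standing mouth down: round, 29 mm diameter, 64 mm tall, about 200 g, for a nut 19 mm across flats (six-point opening 20.2 mm across flats, 34 mm deep, 1.5 mm lead chamfer). Origin at the centre of the mouth, z up to the drive end. x is square to a pair of flats and runs along the small cross hole near the top.
- socket_m: medium impact socket, dark steel, loose, standing mouth down: round, 36 mm diameter, 64 mm tall, about 300 g, for a nut 24 mm across flats (six-point opening 25.2 mm across flats, 34 mm deep, 1.5 mm lead chamfer). Origin at the centre of the mouth, z up to the drive end. x is square to a pair of flats and runs along the small cross hole near the top.
- socket_l: large impact socket, dark steel, loose, standing mouth down: round, 44 mm diameter, 64 mm tall, about 420 g, for a nut 30 mm across flats (six-point opening 31.2 mm across flats, 34 mm deep, 1.5 mm lead chamfer). Origin at the centre of the mouth, z up to the drive end. x is square to a pair of flats and runs along the small cross hole near the top.
- ratchet: ratchet wrench, loose, 220 mm long and 42 mm wide, 34 mm high at its head, lying between die and tray; origin under its middle, head towards +x; leave alone
- adapter: square-drive adapter, loose, 30 mm wide, 46 mm high, standing beyond the ratchet head; origin at the centre of its underside; leave alone
Things that resemble listed ones, but are neither listed nor needed, are in the scene too. What is shaped like the socket_m but red is not meant. What is shaped like the socket_l but red is not meant.

How it is judged:
At the end, for the whole second after the job is handed in: One socket is on the front nut: its mouth within 3 mm of the counterbore floor, its axis within 3 mm of the nut's and upright within 3.4 degrees, and the fingers still grip it; the other two stand upright (within 6 degrees) on the tray's floor, not held ((((horizontal distance between socket_s and front_nut below 0.003 m and z of socket_s in the frame of front_nut below 0.003 m and angle between socket_s's own z axis and vertical below 0.06 rad and contact force between the fingers and socket_s above 1 N) and (x of socket_m in the frame of tray between -0.048 and 0.048 m and y of socket_m in the frame of tray between -0.133 and 0.133 m and z of socket_m in the frame of tray below 0.008 m and angle between socket_m's own z axis and vertical below 0.1 rad and contact force between the fingers and socket_m below 0.2 N) and (x of socket_l in the frame of tray between -0.048 and 0.048 m and y of socket_l in the frame of tray between -0.133 and 0.133 m and z of socket_l in the frame of tray below 0.008 m and angle between socket_l's own z axis and vertical below 0.1 rad and contact force between the fingers and socket_l below 0.2 N)) or ((horizontal distance between socket_m and front_nut below 0.003 m and z of socket_m in the frame of front_nut below 0.003 m and angle between socket_m's own z axis and vertical below 0.06 rad and contact force between the fingers and socket_m above 1 N) and (x of socket_s in the frame of tray between -0.048 and 0.048 m and y of socket_s in the frame of tray between -0.133 and 0.133 m and z of socket_s in the frame of tray below 0.008 m and angle between socket_s's own z axis and vertical below 0.1 rad and contact force between the fingers and socket_s below 0.2 N) and (x of socket_l in the frame of tray between -0.048 and 0.048 m and y of socket_l in the frame of tray between -0.133 and 0.133 m and z of socket_l in the frame of tray below 0.008 m and angle between socket_l's own z axis and vertical below 0.1 rad and contact force between the fingers and socket_l below 0.2 N)) or ((horizontal distance between socket_l and front_nut below 0.003 m and z of socket_l in the frame of front_nut below 0.003 m and angle between socket_l's own z axis and vertical below 0.06 rad and contact force between the fingers and socket_l above 1 N) and (x of socket_s in the frame of tray between -0.048 and 0.048 m and y of socket_s in the frame of tray between -0.133 and 0.133 m and z of socket_s in the frame of tray below 0.008 m and angle between socket_s's own z axis and vertical below 0.1 rad and contact force between the fingers and socket_s below 0.2 N) and (x of socket_m in the frame of tray between -0.048 and 0.048 m and y of socket_m in the frame of tray between -0.133 and 0.133 m and z of socket_m in the frame of tray below 0.008 m and angle between socket_m's own z axis and vertical below 0.1 rad and contact force between the fingers and socket_m below 0.2 N)))); the arm keeps its last pose, push and grip.
It fails at once if the ratchet is moved by more than 30 mm (distance of ratchet from where it was at the start of the episode above 0.03 m).
It fails at once if the adapter is moved by more than 30 mm (distance of adapter from where it was at the start of the episode above 0.03 m).
It also fails if it takes over 64 s, if anything falls off the work surface, if the arm or the gripper's body presses on something with over 40 N, if the wrist force passes 120 N, or if a joint passes its speed limit or range.

## Working session

There is one attempt and no reset: what is moved stays moved. The work goes in short steps, Python scripts to look and compute and a tool call to move; the robot and the scene stay as the last step left them, time stands still between calls to the robot, and variables do not carry over. Pictures are saved under pics/ and viewed, at most 10 in all, crops included, and the job is handed in when it is done.

Besides the shell and the picture viewer there is one more tool, called after ">>>" by a JSON object that holds its "name" and its "arguments". apply_moves: Moves the arm, as the interface text tells. Its arguments: {"type":"object","properties":{"xyz":{"type":"array"},"twist":{"type":"array"},"hand":{"type":"array"},"squeeze":{"type":"number"}},"required":["xyz","twist","hand"]}

```bash
mkdir -p pics; cat > h.py <<'E'
import numpy as np, cv2
from scipy.spatial.transform import Rotation as R
from plant import arm, eyes, nets
def cam(name):
    s=arm.read_state(); img,d=eyes.camera(name); c=eyes.calibration(name)
    if name=="wrist":
        T=np.eye(4);T[:3,:3]=R.from_euler('xyz',s["orientation"]).as_matrix();T[:3,3]=s["tool_pos"]
        W=T@np.array(c["tool_from_camera"])
    else: W=np.linalg.inv(np.array(c["camera_from_world"]))
    return img,d,np.array(c["mtx"]),np.array(c["D"]),W
def ray(rc,K,D,W):
    p=cv2.undistortPoints(np.array([[[rc[1],rc[0]]]],float),K,D)[0,0]
    return W[:3,3],W[:3,:3]@np.array([p[0],p[1],1.])
def atz(rc,z,K,D,W):
    o,r=ray(rc,K,D,W); return o+r*(z-o[2])/r[2]
def cloud(d,K,D,W):
    v,u=np.mgrid[0:480,0:640]
    p=cv2.undistortPoints(np.stack([u,v],-1).reshape(-1,1,2).astype(float),K,D)[:,0]
    P=np.c_[p,np.ones(len(p))]*d.reshape(-1,1)
    return (P@W[:3,:3].T+W[:3,3]).reshape(480,640,3)
E
python3 - <<'E'
from h import *
s=arm.read_state();print(s["time_s"],s["tool_pos"],s["orientation"],s["gripper_width"])
ims=[]
for n in ["scene","side"]:
    img,d,K,D,W=cam(n); P=cloud(d,K,D,W); cv2.imwrite(f"pics/{n}0.png",img[...,::-1]); print(n,W[:3,3].round(2))
    np.savez(f"{n}0.npz",img=img,d=d,K=K,D=D,W=W)
    for t in ["die","tray","socket_s","socket_m","socket_l","front_nut","front_boss","ratchet","adapter"]:
        r=nets.pinpoint(n,t)[:4]
        for q in r:
            if q["p"]<.15: continue
            a=np.array(q["at"]); z={"tray":0.003,"front_nut":.029,"front_boss":.043}.get(t,0.003 if "socket" in t else 0)
            print(t,round(q["p"],2),a.round(),"atz",atz(a,z,K,D,W).round(3))
E
```

```text
0.0 [ 0.17648351 -0.65070429  0.2070499 ] [-3.13932817e+00 -7.73327155e-05  2.64830817e-01] 0.08532305901483932
scene [1.07 0.44 0.61]
die 0.71 [287. 356.] atz [0.584 0.11  0.   ]
die 0.57 [217. 230.] atz [ 0.602 -0.215  0.   ]
tray 0.96 [312. 398.] atz [0.588 0.201 0.003]
tray 0.51 [318. 401.] atz [0.594 0.212 0.003]
socket_s 0.82 [335. 448.] atz [0.573 0.289 0.003]
socket_s 0.78 [351. 527.] atz [0.519 0.399 0.003]
socket_s 0.71 [320. 400.] atz [0.598 0.213 0.003]
socket_s 0.67 [382. 509.] atz [0.59  0.401 0.003]
socket_m 0.82 [335. 448.] atz [0.573 0.289 0.003]
socket_m 0.78 [351. 527.] atz [0.519 0.399 0.003]
socket_m 0.71 [320. 400.] atz [0.598 0.213 0.003]
socket_m 0.67 [382. 509.] atz [0.59  0.401 0.003]
socket_l 0.82 [335. 448.] atz [0.573 0.289 0.003]
socket_l 0.78 [351. 527.] atz [0.519 0.399 0.003]
socket_l 0.71 [320. 400.] atz [0.598 0.213 0.003]
socket_l 0.67 [382. 509.] atz [0.59  0.401 0.003]
front_nut 0.75 [178. 258.] atz [ 0.489 -0.246  0.029]
front_boss 0.63 [175. 260.] atz [ 0.491 -0.236  0.043]
ratchet 0.79 [245. 326.] atz [ 0.534 -0.004  0.   ]
ratchet 0.69 [181. 
[... 311 characters left out ...]
92 [347. 262.] atz [0.57  0.286 0.003]
socket_s 0.75 [311. 277.] atz [0.59  0.207 0.003]
socket_m 0.98 [275. 299.] atz [0.598 0.113 0.003]
socket_m 0.93 [277. 225.] atz [0.725 0.194 0.003]
socket_m 0.92 [347. 262.] atz [0.57  0.286 0.003]
socket_m 0.75 [311. 277.] atz [0.59  0.207 0.003]
socket_l 0.98 [275. 299.] atz [0.598 0.113 0.003]
socket_l 0.93 [277. 225.] atz [0.725 0.194 0.003]
socket_l 0.92 [347. 262.] atz [0.57  0.286 0.003]
socket_l 0.75 [311. 277.] atz [0.59  0.207 0.003]
front_nut 0.63 [178. 415.] atz [ 0.5   -0.245  0.029]
front_boss 0.72 [174. 416.] atz [ 0.498 -0.245  0.043]
ratchet 0.9 [245. 354.] atz [ 0.539 -0.014  0.   ]
adapter 0.59 [213. 287.] atz [ 0.713 -0.021  0.   ]
```

```bash
ls pics
```

```text
scene0.png
side0.png
```

View pics/scene0.png

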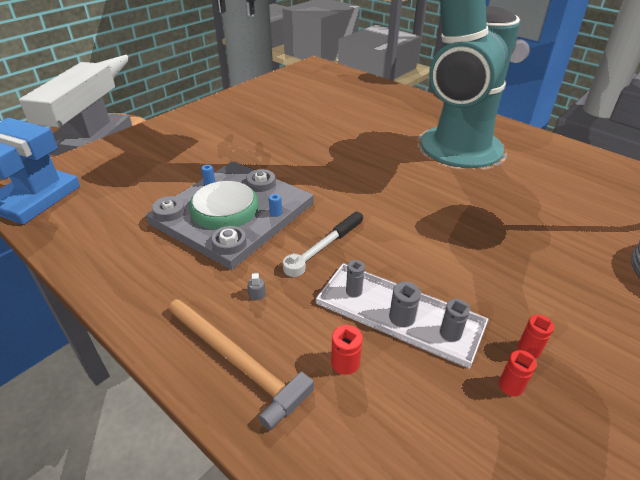

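View pics/side0.png

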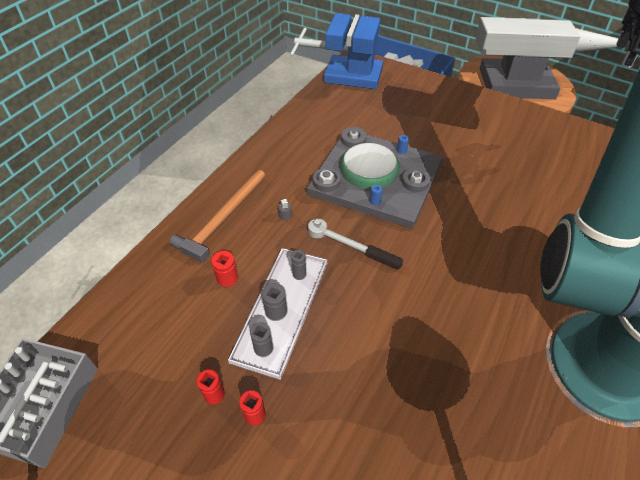

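The tray (scene, about 400,312) holds small at (355,278), large at (404,305) and medium at (455,321), all dark steel. The red look-alikes at (347,350), (537,335) and (517,372) stand outside the tray and aren't meant. The front nut is at (260,178) in scene and (416,178) in side.

```bash
python3 - <<'E'
from h import *
print(eyes.calibration("wrist"))
for n in ["scene","side"]:
    f=np.load(n+"0.npz"); P=cloud(f["d"],f["K"],f["D"],f["W"]); img=f["img"].astype(int)
    ok=f["d"]>0
    # sockets' tops
    for c in [(.598,.113),(.596,.21),(.572,.288)]:
        m=ok&(np.hypot(P[...,0]-c[0],P[...,1]-c[1])<.04)&(P[...,2]>.055)&(P[...,2]<.08)
        q=P[m]; (a,b),r=cv2.minEnclosingCircle(q[:,:2].astype(np.float32)); print(n,"sock",len(q),np.round([a,b,r,np.median(q[:,2])],4))
    m=ok&(abs(P[...,2]-.025)<.006)&(np.hypot(P[...,0]-.59,P[...,1]+.24)<.22)
    q=P[m][:,:2].astype(np.float32); print("die",cv2.minAreaRect(q),len(q))
    m=ok&(abs(P[...,2]-.01)<.008)&(abs(P[...,0]-.59)<.1)&(abs(P[...,1]-.2)<.16)&(img.min(-1)>140)
    q=P[m][:,:2].astype(np.float32); print("tray",cv2.minAreaRect(q),len(q))
    m=ok&(P[...,2]>.04)&(P[...,2]<.06)&(np.hypot(P[...,0]-.495,P[...,1]+.245)<.025); print("nut",len(P[m]),P[m].mean(0) if m.any() else 0)
E
```

```text
{'mtx': array([[410.25015783,   0.        , 321.59573616],
       [  0.        , 410.25015783, 241.17738638],
       [  0.        ,   0.        ,   1.        ]]), 'D': array([-0.03855221,  0.        ,  0.        ,  0.        ,  0.        ]), 'tool_from_camera': array([[ 2.09809714e-03, -9.47699288e-01, -3.19157731e-01,
         8.27413270e-02],
       [ 9.99997479e-01,  1.73284722e-03,  1.42836512e-03,
         3.77681528e-04],
       [-8.00609017e-04, -3.19159924e-01,  9.47700534e-01,
        -1.65380895e-01],
       [ 0.00000000e+00,  0.00000000e+00,  0.00000000e+00,
         1.00000000e+00]])}
scene sock 231 [0.5983 0.1156 0.016  0.0654]
scene sock 513 [0.5924 0.2122 0.0233 0.066 ]
scene sock 363 [0.5686 0.2892 0.0187 0.0653]
die ((0.5859952569007874, -0.18543729186058044), (0.2616903483867645, 0.31858789920806885), 6.1072468757629395) 4346
tray ((0.5805598497390747, 0.20184414088726044), (0.11384966969490051, 0.2697658836841583), 11.610350608825684) 4393
nut 162 [ 0.49636855 -0.23970646  0.04508599]
side sock 164 [0.5992 0.1127 0.0159 0.0653]
side sock 390 [0.592  0.2081 0.0232 0.0659]
side sock 280 [0.5666 0.2861 0.0187 0.0653]
die ((0.5856363773345947, -0.18838053941726685), (0.2611220180988312, 0.32299405336380005), 5.792179584503174) 4117
tray ((0.5854024887084961, 0.19573713839054108), (0.10158468037843704, 0.2776356339454651), 11.851836204528809) 3189
nut 187 [ 0.49471781 -0.24236441  0.04585186]
```

>>> {"name": "apply_moves", "arguments": {"xyz": [[0.04,0.04,0],[0.07,0.07,0],[0.1,0.1,0],[0.13,0.13,0],[0.16,0.17,0],[0.18,0.2,0],[0.21,0.23,0],[0.23,0.26,0],[0.255,0.29,0],[0.28,0.32,0]], "twist": [-0.16,-0.16,-0.16,-0.16,-0.16,-0.16,-0.16,-0.16,-0.16,-0.16], "hand": [-1,-1,-1,-1,-1,-1,-1,-1,-1,-1]}}

```text
time_s: 1.83
tool_pos: [0.4516, -0.3369, 0.2087]
orientation: [3.141, -0.001, 0.105]
ft_force: [1.1, 0.6, -0.6]
gripper_width: 0.0854
grasp_force: 0.0
```

>>> {"name": "apply_moves", "arguments": {"xyz": [[0.02,0.035,-0.02],[0.038,0.07,-0.04],[0.038,0.088,-0.05],[0.038,0.088,-0.05],[0.038,0.088,-0.05],[0.038,0.088,-0.05],[0.038,0.088,-0.05],[0.038,0.088,-0.05],[0.038,0.088,-0.05],[0.038,0.088,-0.05]], "twist": [0,0,0,0,0,0,0,0,0,0], "hand": [-1,-1,-1,-1,-1,-1,-1,-1,-1,-1]}}

```text
time_s: 2.67
tool_pos: [0.4888, -0.2517, 0.159]
orientation: [3.141, -0.001, 0.103]
ft_force: [0.2, -0.6, 0.3]
gripper_width: 0.0854
grasp_force: 0.0
```

```bash
python3 - <<'E'
from h import *
s=arm.read_state();print(s["tool_pos"],s["orientation"])
img,d,K,D,W=cam("wrist"); np.savez("w1.npz",img=img,d=d,K=K,D=D,W=W); cv2.imwrite("pics/w1.png",img[...,::-1])
for t,z in [("front_nut",.029),("front_boss",.043)]:
    for q in nets.pinpoint("wrist",t)[:2]: print(t,q["p"],q["at"],atz(q["at"],z,K,D,W).round(4))
P=cloud(d,K,D,W); c=np.array([.495,-.243])
for lo,hi,r in [(.038,.047,.036),(.047,.056,.03),(.025,.033,.03)]:
    m=(d>0)&(P[...,2]>lo)&(P[...,2]<hi)&(np.hypot(P[...,0]-c[0],P[...,1]-c[1])<r)
    q=P[m]
    if len(q)>5: print(lo,len(q),cv2.minEnclosingCircle(q[:,:2].astype(np.float32)),q.mean(0))
E
```

```text
[ 0.48877283 -0.25167546  0.15897244] [ 3.14095162e+00 -8.53761507e-04  1.03339260e-01]
0.038 3634 ((0.4956659972667694, -0.23475340008735657), 0.0321989469230175) [ 0.49697973 -0.23738303  0.0427128 ]
0.047 937 ((0.4959184527397156, -0.2347468137741089), 0.01373302936553955) [ 0.49657053 -0.23473067  0.05002768]
0.025 1256 ((0.49545374512672424, -0.24382524192333221), 0.029473617672920227) [ 0.49723677 -0.23982351  0.02863922]
```

View pics/w1.png

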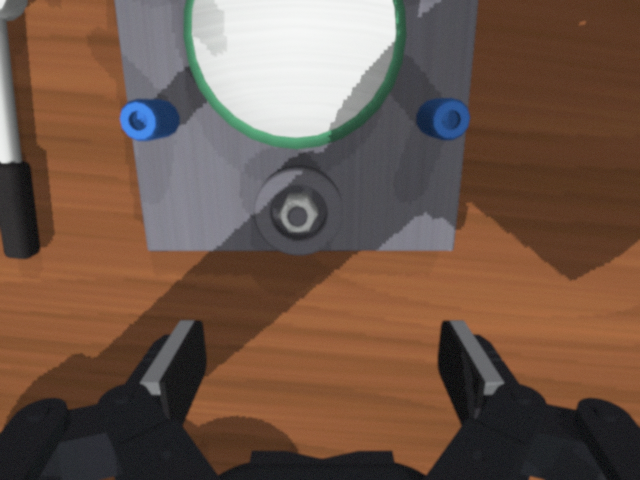

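The wrist picture shows the front nut at (298,213) in its boss, with the blue posts at (150,119) and (443,119). The top-face radius of about 13.7 mm suggests the 24 mm nut, so I'll check the counterbore width and the yaw.

```bash
python3 - <<'E'
from h import *
f=np.load("w1.npz"); d=f["d"]; P=cloud(d,f["K"],f["D"],f["W"]); c=np.array([.4957,-.2348]); ok=d>0
r=np.hypot(P[...,0]-c[0],P[...,1]-c[1]); th=np.arctan2(P[...,1]-c[1],P[...,0]-c[0])
z=P[...,2]
for a in np.arange(0,.036,.002):
    m=ok&(r>=a)&(r<a+.002); print(round(a*1e3),np.percentile(z[m]*1e3,[10,50,90]).round(1),end="; ")
m=ok&(abs(z-.049)<.003)&(r<.02); q=P[m][:,:2]-c
w=[]
for t in np.radians(np.arange(-30,30,.5)):
    h=sum(np.ptp(q@[np.cos(t+k*np.pi/3),np.sin(t+k*np.pi/3)]) for k in range(3))/3; w.append(h)
i=int(np.argmin(w)); print("\nAF",w[i],"yaw",-30+.5*i,"max",max(w))
pc=[]
for c0 in [None]:
    img=f["img"].astype(int); m=ok&(img[...,2]>img[...,0]+50)&(abs(z-.065)<.004)
    n,l,st,ce=cv2.connectedComponentsWithStats(m.astype(np.uint8))
    for k in range(1,n):
        if st[k,4]>60: p=P[l==k]; cc=cv2.minEnclosingCircle(p[:,:2].astype(np.float32)); print("post",cc,p[:,2].mean()); pc.append(cc[0])
if len(pc)==2:
    v=np.subtract(*sorted(pc,key=lambda p:-p[1])); print("die yaw deg",np.degrees(np.arctan2(-v[0],v[1])),np.hypot(*v)); y=np.arctan2(-v[0],v[1]); print("front from posts",np.mean(pc,0)-.065*np.array([np.cos(y),np.sin(y)]))
E
```

```text
0 [ 52.2 257.  259.2]; 2 [ 53.5 259.4 262.1]; 4 [ 52.6 257.6 262.3]; 6 [ 49.1 255.9 261.6]; 8 [ 48.5 256.9 266.7]; 10 [ 48.1 260.8 266.9]; 12 [ 30.6 260.3 266.4]; 14 [ 28.9 260.2 266.4]; 16 [ 28.8 259.  266.3]; 18 [ 28.9 257.6 265.8]; 20 [ 38.  254.6 264.3]; 22 [ 42.4 248.8 262.3]; 24 [ 42.5 232.7 260.6]; 26 [ 43.  220.2 254.9]; 28 [ 42.6 220.  255.6]; 30 [ 41.3 215.5 255.6]; 32 [ 24.7 225.5 258.7]; 34 [ 24.4 217.4 259.9]; 
AF 0.02404692486463711 yaw 8.5 max 0.027003621087166873
post ((0.5705612301826477, -0.3225868046283722), 0.012724547646939754) 0.06455271573780325
post ((0.5504215359687805, -0.132927805185318), 0.013153747655451298) 0.06414691369839802
die yaw deg 6.061464819363422 0.19072530863199175
front from posts [ 0.49585479 -0.234621  ]
```

The nut measures 24 mm across flats and the counterbore is about 40 mm wide, so it takes the medium socket, which I'll confirm by the fit. Next I'll look down on it in the tray.

>>> {"name": "apply_moves", "arguments": {"xyz": [[0.006,0.04,0.02],[0.012,0.08,0.04],[0.018,0.12,0.04],[0.024,0.16,0.04],[0.03,0.2,0.04],[0.036,0.24,0.04],[0.04,0.28,0.04],[0.046,0.32,0.04],[0.052,0.36,0.04],[0.058,0.4,0.04]], "twist": [0,0,0,0,0,0,0,0,0,0], "hand": [-1,-1,-1,-1,-1,-0.5,-0.3,-0.3,-0.3,-0.3]}}

```text
time_s: 3.65
tool_pos: [0.5467, 0.1514, 0.1986]
orientation: [3.142, -0.001, 0.105]
ft_force: [1.5, -0.6, -0.3]
gripper_width: 0.0554
grasp_force: 0.0
```

>>> {"name": "apply_moves", "arguments": {"xyz": [[0.006,0.04,0],[0.012,0.08,0],[0.015,0.12,0],[0.018,0.138,0],[0.018,0.138,0],[0.018,0.138,0],[0.018,0.138,0],[0.018,0.138,0],[0.018,0.138,0],[0.018,0.138,0]], "twist": [0,0,0,0,0,0,0,0,0,0], "hand": [-0.3,-0.3,-0.3,-0.3,-0.3,-0.3,-0.3,-0.3,-0.3,-0.3]}}

```text
time_s: 4.48
tool_pos: [0.5649, 0.286, 0.1986]
orientation: [3.141, -0.0, 0.103]
ft_force: [-0.6, -0.0, 0.3]
gripper_width: 0.0557
grasp_force: 0.0
```

```bash
python3 - <<'E'
from h import *
s=arm.read_state();print(s["time_s"],s["tool_pos"],s["orientation"],s["gripper_width"])
img,d,K,D,W=cam("wrist"); np.savez("w2.npz",img=img,d=d,K=K,D=D,W=W)
P=cloud(d,K,D,W);z=P[...,2]
m=(d>0)&(abs(z-.067)<.004)&(P[...,0]>.5)&(P[...,0]<.66)&(P[...,1]>.03)
n,l,st,ce=cv2.connectedComponentsWithStats(m.astype(np.uint8))
for k in range(1,n):
    if st[k,4]>100:
        p=P[l==k]; print("top",ce[k].round(),st[k,4],cv2.minEnclosingCircle(p[:,:2].astype(np.float32)),p[:,2].mean())
# rectify crop around medium: orthographic map of top plane at z=.067, 4 px/mm... 
c=np.array([.5676,.2876]); N=560; s_=.00016
yy,xx=np.mgrid[0:N,0:N]; X=np.stack([c[0]-(yy-N/2)*s_, c[1]-(xx-N/2)*s_, np.full((N,N),.067)],-1)
Wi=np.linalg.inv(W); uv,_=cv2.projectPoints(X.reshape(-1,1,3),cv2.Rodrigues(Wi[:3,:3])[0],Wi[:3,3],K,D)
mp=uv.reshape(N,N,2).astype(np.float32); o=cv2.remap(img,mp[...,0],mp[...,1],cv2.INTER_CUBIC)
cv2.imwrite("pics/w2crop.png",o[...,::-1])
E
```

```text
4.4833 [0.56489659 0.28597898 0.19860321] [ 3.14146338e+00 -1.60959276e-04  1.03035226e-01] 0.05571842805656639
top [167. 165.] 880 ((0.5933195948600769, 0.40236368775367737), 0.018121883273124695) 0.06387963477464666
top [428. 192.] 2133 ((0.5929924845695496, 0.2086918205022812), 0.022482195869088173) 0.06674498671094953
top [555. 197.] 935 ((0.6003138422966003, 0.11246106028556824), 0.015489562414586544) 0.0665454108374635
top [320. 213.] 1166 ((0.5689865350723267, 0.2867337465286255), 0.01834714598953724) 0.06665535359606661
top [176. 265.] 650 ((0.511763334274292, 0.3957076668739319), 0.018101295456290245) 0.06391041589018419
```

View pics/w2crop.png

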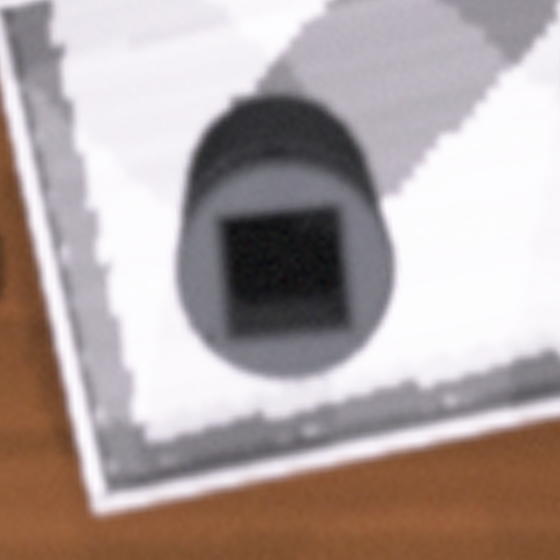

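The crop shows the dark medium socket standing in the tray corner at crop (285,270). Its drive square is turned about +5°, which gives the socket yaw. It's dark and stands in the tray, so it isn't a red look-alike. I'll grasp it now.

>>> {"name": "apply_moves", "arguments": {"xyz": [[0.004,0.001,-0.035],[0.004,0.001,-0.07],[0.004,0.001,-0.1],[0.004,0.001,-0.125],[0.004,0.001,-0.145],[0.004,0.001,-0.16],[0.004,0.001,-0.165],[0.004,0.001,-0.165],[0.004,0.001,-0.165],[0.004,0.001,-0.165]], "twist": [0,0,0,0,0,0,0,0,0,0], "hand": [-0.3,-0.3,-0.3,-0.3,-0.3,-0.3,-0.3,-0.3,-0.3,-0.3], "squeeze": 60}}

```text
time_s: 5.37
tool_pos: [0.5701, 0.2888, 0.0351]
orientation: [-3.141, -0.003, 0.105]
ft_force: [0.9, 0.2, 1.2]
gripper_width: 0.0552
grasp_force: 0.0
```

>>> {"name": "apply_moves", "arguments": {"xyz": [[0,0,0],[0,0,0],[0,0,0],[0,0,0],[0,0,0],[0,0,0],[0,0,0],[0,0,0.01],[0,0,0.03],[0,0,0.05]], "twist": [0,0,0,0,0,0,0,0,0,0], "hand": [1,1,1,1,1,1,1,1,1,1], "squeeze": 60}}

```text
time_s: 6.2
tool_pos: [0.5667, 0.2876, 0.0823]
orientation: [3.14, 0.004, 0.105]
ft_force: [0.3, -0.7, -3.7]
gripper_width: 0.0327
grasp_force: 60.1
```

>>> {"name": "apply_moves", "arguments": {"xyz": [[0,0,0.03],[-0.002,-0.02,0.06],[-0.008,-0.06,0.07],[-0.014,-0.1,0.07],[-0.02,-0.14,0.07],[-0.026,-0.18,0.07],[-0.032,-0.22,0.07],[-0.038,-0.26,0.07],[-0.042,-0.29,0.07],[-0.042,-0.29,0.07]], "twist": [0,0,0,0,0,0,0,0,0.04,0.04], "hand": [1,1,1,1,1,1,1,1,1,1]}}

```text
time_s: 7.03
tool_pos: [0.5248, -0.0067, 0.1531]
orientation: [3.139, 0.002, 0.142]
ft_force: [-0.1, 1.5, -3.6]
gripper_width: 0.0326
grasp_force: 60.6
```

```bash
python3 - <<'E'
from h import *
s=arm.read_state();print(s["time_s"],s["tool_pos"],s["orientation"],s["gripper_width"])
img,d,K,D,W=cam("wrist"); cv2.imwrite("pics/w3.png",img[...,::-1])
E
```

```text
7.0333 [ 0.52479899 -0.00669504  0.15307939] [3.13899753e+00 2.27839543e-03 1.42132476e-01] 0.032613560414673476
```

View pics/w3.png

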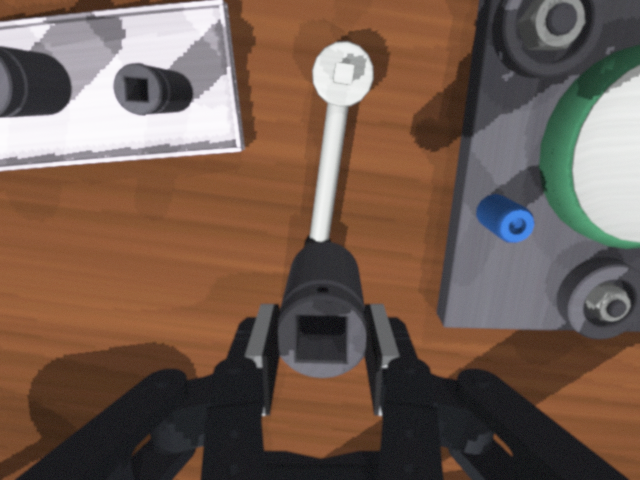

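The wrist view shows the socket held between the pads, top at (322,333), cross hole at (323,290). I'll measure its offset from the tool and its tilt.

```bash
cat > held.py <<'E'
from h import *
s=arm.read_state(); img,d,K,D,W=cam("wrist"); P=cloud(d,K,D,W); tp=np.array(s["tool_pos"])
y0=s["orientation"][2]; ex=np.array([np.cos(y0),np.sin(y0),0]); ey=np.array([-np.sin(y0),np.cos(y0),0])
Q=P-tp; L=np.stack([Q@ex,Q@ey,Q[...,2]],-1)
m=(d>0)&(np.hypot(L[...,0],L[...,1])<.03)&(L[...,2]>.02)&(L[...,2]<.06)
zt=L[...,2][m]; h,b=np.histogram(zt,bins=40); print("t",s["time_s"],"tcp",tp.round(4),"yaw",round(y0,3))
z0=b[np.argmax(h)]; print("mode z over tcp",z0)
t=m&(abs(L[...,2]-z0)<.006); t=t&(np.arange(480)[:,None]>270)&(np.arange(640)[None]>270)&(np.arange(640)[None]<372)
q=L[t]; q=q[abs(q[:,2]-np.median(q[:,2]))<.004]
A=np.c_[q[:,:2],np.ones(len(q))]; k,*_=np.linalg.lstsq(A,q[:,2],rcond=None)
print("n",len(q),"tilt deg xy",np.degrees(k[:2]).round(2),"circle(local x fwd,y left)",cv2.minEnclosingCircle(q[:,:2].astype(np.float32)),"z",np.median(q[:,2]))
(a,b_),_=cv2.minEnclosingCircle(q[:,:2].astype(np.float32)); c=tp+a*ex+b_*ey; print("socket xy",c[:2].round(4),"need shift",(np.array([.4957,-.2347])-c[:2]).round(4))
E
python3 held.py
```

```text
t 7.0833 tcp [ 0.5255 -0.0042  0.1531] yaw 0.14
mode z over tcp 0.031000736634215008
n 4592 tilt deg xy [-0.43 -0.97] circle(local x fwd,y left) ((0.0017971399938687682, -0.00037180742947384715), 0.021191798150539398) z 0.03119510259090806
socket xy [ 0.5273 -0.0043] need shift [-0.0316 -0.2304]
```

>>> {"name": "apply_moves", "arguments": {"xyz": [[-0.005,-0.04,0],[-0.01,-0.08,0],[-0.015,-0.12,0],[-0.02,-0.16,0],[-0.026,-0.2,-0.01],[-0.031,-0.23,-0.02],[-0.031,-0.23,-0.03],[-0.031,-0.23,-0.04],[-0.031,-0.23,-0.04],[-0.031,-0.23,-0.04]], "twist": [0,0,0,0,0,0,0,0,0,0], "hand": [1,1,1,1,1,1,1,1,1,1]}}

```text
time_s: 7.97
tool_pos: [0.4953, -0.2294, 0.1121]
orientation: [-3.139, 0.002, 0.147]
ft_force: [0.0, 0.5, -2.7]
gripper_width: 0.0331
grasp_force: 61.1
```

```bash
cat >> held.py <<'E'
g=t&(abs(L[...,2]-np.median(q[:,2]))<.003)
for nm,w in [("x",g&(abs(L[...,1])<.006)),("y",g&(abs(L[...,0]-a)<.005))]:
    v=L[w][:,0 if nm=="x" else 1]; print(nm,v.min().round(4),v.max().round(4),((v.min()+v.max())/2).round(4))
c2=img[265:390,250:395]; cv2.imwrite("pics/held%d.png"%int(s["time_s"]*100),cv2.resize(c2,None,fx=4,fy=4,interpolation=cv2.INTER_CUBIC)[...,::-1]); np.savez("held.npz",img=img,d=d,K=K,D=D,W=W)
E
python3 held.py; ls pics
```

```text
t 7.9667 tcp [ 0.4953 -0.2294  0.1121] yaw 0.147
mode z over tcp 0.031002995017624862
n 4609 tilt deg xy [-0.53 -0.9 ] circle(local x fwd,y left) ((0.001480186590924859, -0.00043682625982910395), 0.02121502161026001) z 0.03118851634266112
socket xy [ 0.4968 -0.2296] need shift [-0.0011 -0.0051]
x -0.0196 0.0177 -0.001
y -0.0172 0.016 -0.0006
held796.png
scene0.png
side0.png
w1.png
w2crop.png
w3.png
```

View pics/held796.png

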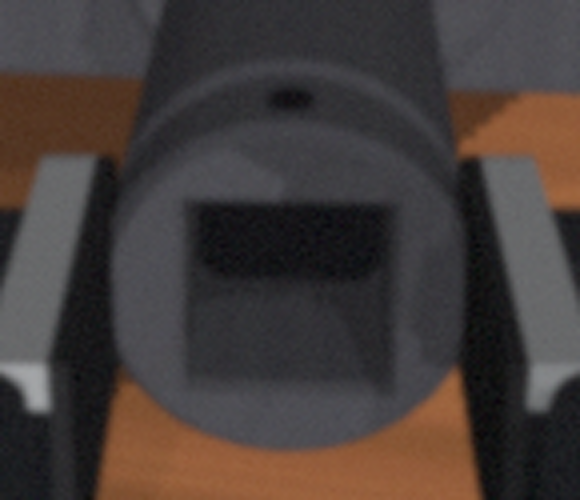

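```bash
python3 - <<'E'
from h import *
f=np.load("held.npz"); K,D,W=f["K"],f["D"],f["W"]; tp=np.array([.4953,-.2294,.1121]); z=tp[2]+.0312
g=lambda c,r: atz(((r+.5)/4-.5+265,(c+.5)/4-.5+250),z,K,D,W)
t,b,l,r=g(290,122),g(290,448),g(112,275),g(465,275)
print(t,b,np.linalg.norm(t-b),"c",(t+b)/2); print(l,r,np.linalg.norm(l-r),"c",(l+r)/2)
E
```

```text
[ 0.51228979 -0.2276938   0.1433    ] [ 0.47743552 -0.23292735  0.1433    ] 0.03524500182626582 c [ 0.49486265 -0.23031058  0.1433    ]
[ 0.49411375 -0.21357001  0.1433    ] [ 0.49903843 -0.24624608  0.1433    ] 0.03304508629058266 c [ 0.49657609 -0.22990804  0.1433    ]
```

Ellipse edges put the socket axis at (0.4949, -0.2303), and its square is aligned with the tool at yaw 8.4°, matching the nut. I'll shift and start down.

>>> {"name": "apply_moves", "arguments": {"xyz": [[0.001,-0.0044,0],[0.001,-0.0044,-0.01],[0.001,-0.0044,-0.018],[0.001,-0.0044,-0.022],[0.001,-0.0044,-0.025],[0.001,-0.0044,-0.028],[0.001,-0.0044,-0.031],[0.001,-0.0044,-0.033],[0.001,-0.0044,-0.034],[0.001,-0.0044,-0.034]], "twist": [0,0,0,0,0,0,0,0,0,0], "hand": [1,1,1,1,1,1,1,1,1,1]}}

```text
time_s: 8.85
tool_pos: [0.4971, -0.2359, 0.0799]
orientation: [-3.141, -0.001, 0.145]
ft_force: [-0.8, 2.2, -0.8]
gripper_width: 0.0328
grasp_force: 61.6
```

>>> {"name": "apply_moves", "arguments": {"xyz": [[0,0,-0.002],[0,0,-0.004],[0,0,-0.006],[0,0,-0.008],[0,0,-0.01],[0,0,-0.012],[0,0,-0.014],[0,0,-0.015],[0,0,-0.016],[0,0,-0.016]], "twist": [0,0,0,0,0,0,0,0,0,0], "hand": [1,1,1,1,1,1,1,1,1,1]}}

```text
time_s: 9.68
tool_pos: [0.4969, -0.2357, 0.063]
orientation: [-3.141, -0.0, 0.145]
ft_force: [1.3, 3.7, -1.8]
gripper_width: 0.033
grasp_force: 64.4
```

It's passing down over the nut freely, mouth now at about 30 mm. I'll seat it lightly.

>>> {"name": "apply_moves", "arguments": {"xyz": [[0,0,-0.001],[0,0,-0.001],[0,0,-0.002],[0,0,-0.002],[0,0,-0.003],[0,0,-0.003],[0,0,-0.003],[0,0,-0.003],[0,0,-0.003],[0,0,-0.003]], "twist": [0,0,0,0,0,0,0,0,0,0], "hand": [1,1,1,1,1,1,1,1,1,1]}}

```text
time_s: 10.52
tool_pos: [0.4972, -0.2357, 0.061]
orientation: [-3.141, -0.001, 0.145]
ft_force: [0.7, 6.5, 1.2]
gripper_width: 0.033
grasp_force: 64.9
```

```bash
python3 held.py; python3 - <<'E'
from h import *
f=np.load("held.npz"); cv2.imwrite("pics/final.png",f["img"][...,::-1]); s=arm.read_state(); print(s["tool_pos"],s["ft_force"],s["grasp_force"])
E
```

```text
t 10.5167 tcp [ 0.4972 -0.2357  0.061 ] yaw 0.145
mode z over tcp 0.03200915645289178
n 4632 tilt deg xy [0.04 1.17] circle(local x fwd,y left) ((0.000743177137337625, -0.0002992010849993676), 0.021544694900512695) z 0.03202528207683265
socket xy [ 0.498  -0.2359] need shift [-0.0023  0.0012]
x -0.0206 0.0171 -0.0018
y -0.0172 0.0161 -0.0006
[ 0.4972243  -0.23570862  0.06096295] [1.78280579 5.56143896 3.08153418] 64.93708491325378
```

View pics/final.png

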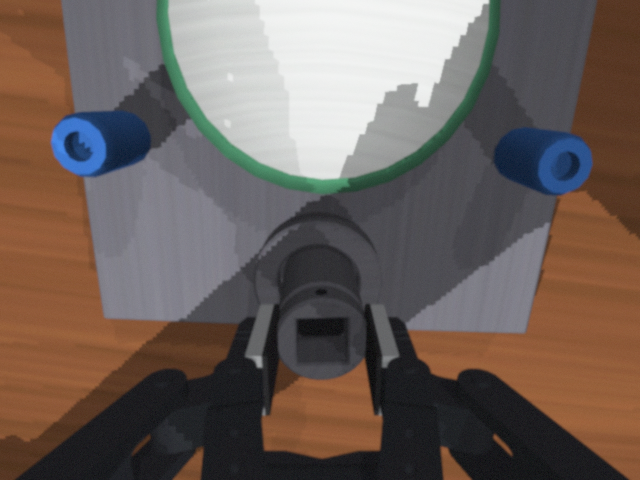

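The final view shows the socket in the boss counterbore around (320,340). Its top is at about 93 mm, so the mouth is at 29 mm on the counterbore floor. It's nearly upright, and w3 showed the other two sockets still standing in the tray. I'm handing in.

```bash
python3 -c "
from plant import arm; print(arm.job_done())"
```

```text
the job is handed in; nothing more can be done
None
```

The job is handed in: the medium socket (24 mm nut) is fully home on the front nut and still gripped, and by my last view the small and large sockets still stand upright in the tray; no verdict came back.

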